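Shut off and bleed the tyre inflator

ROBOT

A 6-joint arm with a two-finger parallel gripper is mounted at the origin on the work surface. World frame = base frame: x ahead of the robot, y to its left, z up, the work surface at z = 0. Lengths are in m, angles in rad, forces in N, time in s.
With the tool pointing down it reaches from about 0.275 to 0.725 m from the base axis. Payload 15.9 kg.
Tool frame: the origin (TCP) lies on the centre line of the jaws, within the pads' length; the fingertips stand 11 mm ahead of it and the grasp point (between the pads) lies 8 mm behind it; z points along the fingers, x is the direction in which the jaws open and shut, and the axes are right-handed (so a half turn about z gives the same grasp; the last joint's range is limited). The gripper opens to 85 mm and grips with 20 to 120 N. Pads are 22 mm wide; open, the fingers measure 114 mm over their backs; the gripper's body (76 mm by 85 mm) begins 54 mm behind the grasp point. The pads swing forward as they close: fully open they stand 13 mm farther back than shut.
Start: joints at [1.275, 0.213, -0.034, 1.323, 0, 1.571], TCP at [0.146, 0.478, 0.242] pointing down, gripper open.
Joint ranges: [-2.98, 2.98], [-0.74, 1.72], [-1.14, 1.35], [-2.1, 2.04], [-1.57, 1.44], [-3.14, 3.14]. Speed limits (rad/s): [1.89, 1.89, 2.39, 2.57, 3.14, 3.14].

INTERFACE

Orientations are given as a rotation vector (axis times angle).
In Python, from station import get_state, grab_frame, calibration, close_job gives the robot as it stands.
- The arm moves only by the shell command python3 -m jog 'ROWS' [FORCE]. ROWS is JSON, a list that holds one entry, the list of rows, each a list of 7 numbers: the shift along the tool's x, y, z in mm, then the turn, a rotation vector about the tool's x, y, z in rad, then the opening, from -1 (shut) to 1 (fully open). In form: [[[dx, dy, dz, wx, wy, wz, fingers], ...]]. A call has 1 to 20 rows; each row shifts and turns the commanded pose from where the row before left it, along the tool's axes as they then stand; what a row does not reach is not made up. A row lasts 1/8 s, in which the tool goes at most 62.5 mm and 10.7 degrees, less where a joint would pass 70% of its speed; a pose out of reach is approached as far as the arm can. A call with a gripper value outside its range is refused whole. The fingers move at their own pace and stop on an object; FORCE is the grip in N (left out, the last holds). Time passes only in rows, so rows that do not move let the fingers close. It gives the time, the measured TCP pose, the force and the opening at its end, in the units of the state.
- get_state(): the state, without advancing time (a new reading comes with each control period).
- grab_frame(name): name is "scene" or "top"; returns the picture (480x640x3 uint8, red, green, blue); there is no depth.
- calibration(name): a dict with "vertical_fov" (degrees; the focal length in pixels is half the picture's height over the tangent of half this angle, whatever the lens; pixels are square), "cx", "cy" (the principal point, pixels), "xyz" and "attitude" of the camera in the world. Camera axes: x right, y down, z forward; pixel columns grow to the right and rows downward; lengths in m; the calibration is good to about 2 mm. A picture is of the moment at which its call begins. calibration takes no time and is no camera call.
- close_job(): hands the job in, once; it reports no verdict.
The state is a dict: "time_s": time; "joints": joint angles; "qvel": joint speeds; "joint_efforts": joint torques, N m; "position": TCP position; "ee_rot": TCP orientation; "wrist_force": force on the tool from outside, world axes, zero at the start; "ft_torque": the same for the moment, N m; "width": finger opening in m.
Only numpy, scipy, OpenCV 4.12 (cv2) and the standard library are available. Lean on these libraries where they do the work, as an engineer would, in place of code of your own. Each camera call takes 0.05 s, during which the arm holds its last target. There are 200 camera calls.

TASK

The tyre inflator is done for the day. With a fingertip, push the red lever of the tap it is plugged into round until the tap is fully shut, square across the pipe; only then press the inflator's red bleed button right down, keep it down for two seconds to let the trapped air out, and let it come up again. Leave the other two taps as they are, and do not lift, shift or knock over any of the loose things on the shelf.

Things in the scene. Friction and masses are not known exactly. Their poses are not given: they have to be found in the camera images.
- inflator_lever (a joint): angle of the red-sleeved lever of the quarter-turn ball valve (tap) that the tyre inflator is plugged into, rad. 0 = fully open, lever in line with the tap's outlet pipe and over the inflator; it grows as the lever turns clockwise seen from above; 1.571 = fully shut against its stop, lever square across the pipe. It starts open or part-throttled (0 to 0.35). It is stiff with plain friction, about 0.35 N m (5 N at 70 mm from the pivot), and stays where it is left
- inflator_pivot (a point): point on the vertical turning axis of that lever, at the mid-height of the lever, 94 mm above the shelf. Its own -x axis is the direction of the tap's outlet (towards the inflator), which is also where the lever points at joint value 0; its +y axis is where the lever points when shut
- inflator_lever_tip (a point): on the centre line of that lever, 95 mm out from the pivot (the lever ends at 99 mm), at the lever's mid-height. The red sleeve covers 33 to 99 mm from the pivot, is 18 wide and 11 high (88 to 100 mm above the shelf). Below the open lever are the coupler (top 63 mm above the shelf, up to 69 mm from the pivot) and, from 88 mm out, the inflator
- bleed_button (a joint): travel of the red rubber bleed button of the tyre inflator, m: 0 = up, 0.006 = fully down; straight down, sprung, 1.2 N to start and 4.8 N fully down, and comes back up when let go
- bleed_button_top (a point): centre of the top face of the red bleed button, 23 in diameter, 80 mm above the shelf when up. It stands on the upper face (69 mm above the shelf) of a black handheld tyre inflator that lies fixed in a rest, plugged into its tap; the button is 138 mm from the tap's pivot along the outlet, and the inflator's round pressure gauge (58 in diameter, top 80 mm above the shelf) is centred 76 mm farther along. A small grey dial, not needed, is on the inflator's side
- blowgun_lever_tip (a point): tip of the red lever, of the same make, of the tap that a blue blow gun is plugged into; open or part open, to be left alone. The three taps stand 150 mm apart, side by side on one fixed header pipe, in any order
- spare_lever_tip (a point): tip of the red lever, of the same make, of the tap with an empty coupler; shut or nearly so, to be left alone
- pink_bottle: pink empty trigger-spray bottle, upright, 72 in diameter, 214 high, standing in a row at the left side of the shelf; origin at the centre of its underside; loose bystander
- green_bottle: green empty trigger-spray bottle, upright, 72 in diameter, 214 high, standing in a row at the left side of the shelf; origin at the centre of its underside; loose bystander
- clear_bottle: clear empty trigger-spray bottle, upright, 72 in diameter, 214 high, standing in a row at the left side of the shelf; origin at the centre of its underside; loose bystander
- tyre_lever: flat steel tyre lever lying on the shelf, 310 long, 22 wide, 8 high, long axis x; origin at the centre of its underside; loose bystander
- cap_tin: yellow tin of valve caps with a steel lid, 42 in diameter, 40 high; origin at the centre of its underside; loose bystander
- tread_gauge: yellow and black tyre tread gauge lying on the shelf, 135 x 20 x 14, long axis x; origin at the centre of its underside; loose bystander
- wheel_socket: upright steel wheel-nut socket, 29 in diameter, 50 high; origin at the centre of its underside; loose bystander

How it is judged:
On the way, in this order (a step that is already met when the one before it is completed fails the run):
1. the inflator's tap is fully shut (lever past 1.48 of 1.571 rad) (value of joint inflator_lever above 1.48 rad), for 0.2 s.
2. with the tap shut, the bleed button is down (4.5 mm or more of 6 mm) for 1.5 s on end (value of joint inflator_lever above 1.48 rad and value of joint bleed_button above 0.0045 m), for 1.5 s.
At the end, for the whole second after the job is handed in: The inflator's tap lever stands past 1.48 rad (fully shut, within 5 degrees), the bleed button is up again (under 1 mm down), the other two levers' tips are within 12 mm and the loose things within 25 mm of where they began (value of joint inflator_lever above 1.48 rad and value of joint bleed_button below 0.001 m and distance of each of blowgun_lever_tip, spare_lever_tip from where it was at the start of the episode below 0.012 m and distance of each of pink_bottle, green_bottle, clear_bottle, tyre_lever, cap_tin, tread_gauge, wheel_socket from where it was at the start of the episode below 0.025 m); the robot touches nothing.
It fails at once if the bleed button is pressed (over 3 mm) while the tap is not fully shut (value of joint bleed_button above 0.003 m and value of joint inflator_lever below 1.48 rad).
It fails at once if another tap's lever is turned (its tip moves over 12 mm) (distance of any of blowgun_lever_tip, spare_lever_tip from where it was at the start of the episode above 0.012 m).
It fails at once if a loose thing is lifted, carried or shoved (over 25 mm) or tipped (over 0.4 rad) (distance of any of pink_bottle, green_bottle, clear_bottle, tyre_lever, cap_tin, tread_gauge, wheel_socket from where it was at the start of the episode above 0.025 m or angle between any of pink_bottle, green_bottle, clear_bottle, tyre_lever, cap_tin, tread_gauge, wheel_socket's own z axis and vertical above 0.4 rad).
It also fails if it takes over 51 s, if anything falls off the work surface, if the arm or the gripper's body presses on something with over 40 N, if the wrist force passes 120 N, or if a joint passes its speed limit or range.

## Working session

There is one attempt and no reset: what is moved stays moved. The work goes in short steps, Python scripts to look and compute and a shell command to move; the robot and the scene stay as the last step left them, time stands still between calls to the robot, and variables do not carry over. Pictures are saved under pics/ and viewed, about 8 in all and at most 12, crops included, and the job is handed in when it is done.

```bash
mkdir -p pics; python3 - <<'E'
from station import *
import cv2
for n in("scene","top"):
    cv2.imwrite(f"pics/{n}0.png",grab_frame(n)[:,:,::-1]); print(n,calibration(n))
print(get_state())
E
```

```text
scene {'vertical_fov': 51.63370294141738, 'cx': 315.6918498699358, 'cy': 240.9015698412158, 'xyz': array([ 1.49876633, -0.22196666,  0.79183311]), 'attitude': array([-1.79031352, -1.4389944 ,  0.75484857])}
top {'vertical_fov': 49.6235128022148, 'cx': 319.37626637843124, 'cy': 234.1004185117773, 'xyz': array([ 3.87813413e-01, -7.72308726e-04,  1.28719714e+00]), 'attitude': array([-2.17294403,  2.17460187, -0.1397551 ])}
{'time_s': 0.1, 'joints': array([ 1.27497175e+00,  2.13315387e-01, -3.50015150e-02,  1.32349296e+00,
       -4.02563641e-06,  1.57077035e+00]), 'qvel': array([ 0.00150736, -0.00159526,  0.00137274, -0.00036492,  0.00096836,
       -0.00025912]), 'joint_efforts': array([-1.58454990e-03, -6.87243676e+01,  4.87807202e+01,  1.20915624e-02,
        1.43136566e-05, -3.58669331e-05]), 'position': array([0.14567848, 0.47799507, 0.24185937]), 'ee_rot': array([ 2.52405519e+00,  1.86947534e+00, -1.27537768e-03]), 'wrist_force': array([ 0.23358893,  0.67955539, -0.27642475]), 'ft_torque': array([ 0.01531509,  0.04709616, -0.0676932 ]), 'width': 0.08532625953779366}
```

View pics/top0.png

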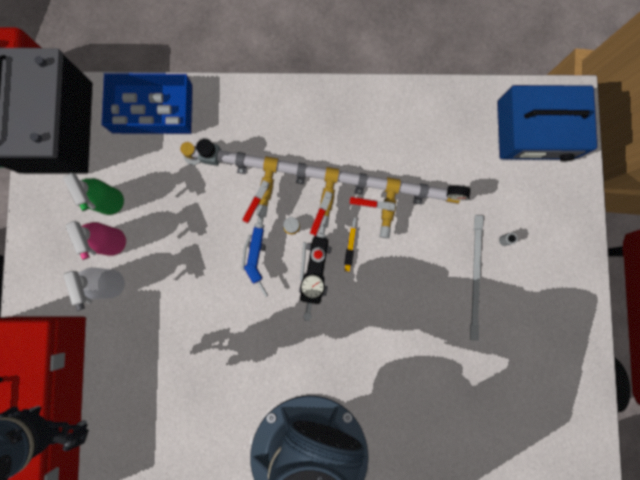

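View pics/scene0.png

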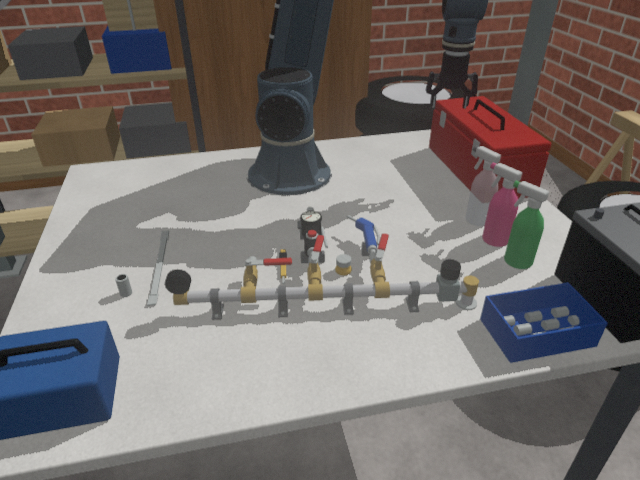

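The top view shows the inflator on the middle tap, with its lever tip near (316,232), button near (318,254) and gauge near (312,287). Shutting the tap swings the lever to the left in the picture. I'll enlarge for exact pixels.

```bash
python3 - <<'E'
import cv2
a=cv2.imread("pics/top0.png")[150:300,230:420]
cv2.imwrite("pics/c1.png",cv2.resize(a,None,fx=4,fy=4,interpolation=cv2.INTER_CUBIC))
E
cat > h.py <<'E'
import numpy as np
from station import *
from scipy.spatial.transform import Rotation as R
def ray(n,u,v,z):
    c=calibration(n); f=240/np.tan(np.radians(c["vertical_fov"]/2))
    d=R.from_rotvec(c["attitude"]).apply([(u-c["cx"])/f,(v-c["cy"])/f,1]); p=c["xyz"]
    return p+d*(z-p[2])/d[2]
E
```

```text
(no output)
```

View pics/c1.png

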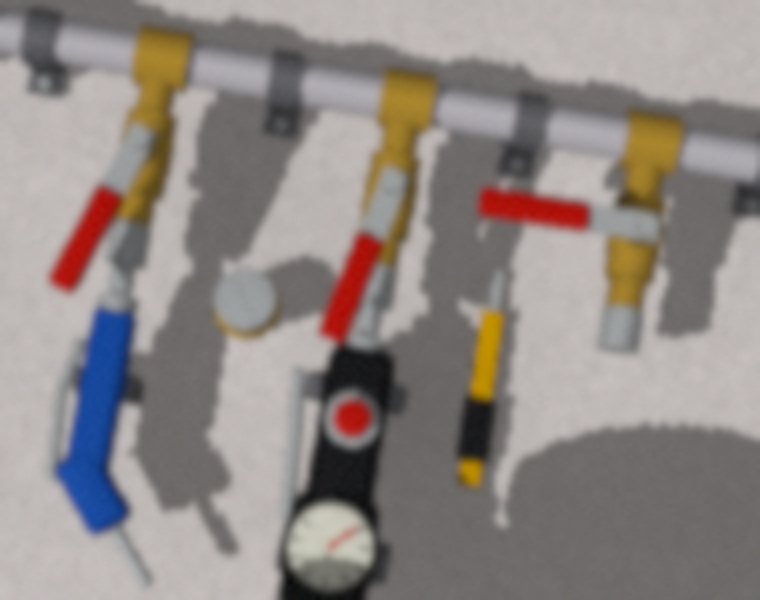

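The crop shows the inflator sleeve running from (371,238) to its end at (335,335), the button at (352,418), the gauge at (330,545) and the spare tip at (482,203). The tin is at (246,300).

```bash
python3 - <<'E'
from h import *
P={k:ray("top",230+(u+.5)/4-.5,150+(v+.5)/4-.5,z) for k,(u,v,z) in dict(sl_in=(371,238,.1),sl_end=(335,335,.1),btn=(352,418,.08),gauge=(330,545,.08),spare_tip=(482,203,.1),spare_in=(588,216,.1),blow_tip=(64,282,.1),tin=(246,300,.04),tread=(480,385,.014)).items()}
for k,v in P.items(): print(k,v.round(4))
d=P["gauge"]-P["btn"];d/=np.linalg.norm(d); piv=P["btn"]-.138*d
l=P["sl_end"]-P["sl_in"]; 
print("outlet",d,"pivot",piv.round(4),"|bg|",np.linalg.norm(P["gauge"]-P["btn"]),"sleeve",np.linalg.norm(l))
l/=np.linalg.norm(l)
print("pivot from lever",P["sl_end"]-.099*l)
print("angle",np.arctan2(np.cross(l[:2],d[:2]),d[:2]@l[:2]))
s=get_state();print(R.from_rotvec(s["ee_rot"]).as_matrix().round(3))
E
```

```text
sl_in [ 0.5767 -0.0303  0.1   ]
sl_end [ 0.5202 -0.0094  0.1   ]
btn [ 0.4738 -0.0194  0.08  ]
gauge [ 0.4002 -0.0066  0.08  ]
spare_tip [ 0.5973 -0.0947  0.1   ]
spare_in [ 0.5897 -0.1562  0.1   ]
blow_tip [0.5509 0.1465 0.1   ]
tin [0.5482 0.044  0.04  ]
tread [ 0.4988 -0.0993  0.014 ]
outlet [-0.98513523  0.17178062  0.        ] pivot [ 0.6098 -0.0431  0.08  ] |bg| 0.07470166939428613 sleeve 0.06018722294684983
pivot from lever [ 0.61308208 -0.04370742  0.1       ]
angle 0.1811418341449808
[[ 0.292  0.957 -0.   ]
 [ 0.957 -0.292 -0.001]
 [-0.001  0.    -1.   ]]<stdin>:9: DeprecationWarning: Arrays of 2-dimensional vectors are deprecated. Use arrays of 3-dimensional vectors instead. (deprecated in NumPy 2.0)
```

```bash
python3 -m jog '[[[-24.6,32.7,0,0,0,0,-1],[-24.6,32.7,0,0,0,0,-1],[-24.6,32.7,0,0,0,0,-1],[-24.6,32.7,0,0,0,0,-1],[-24.6,32.7,0,0,0,0,-1],[-24.6,32.7,0,0,0,0,-1],[-24.6,32.7,0,0,0,0,-1],[-24.6,32.7,0,0,0,0,-1],[-24.6,32.7,0,0,0,0,-1],[-24.6,32.7,0,0,0,0,-1],[-24.6,32.7,0,0,0,0,-1],[-24.6,32.7,0,0,0,0,-1],[-24.6,32.7,0,0,0,0,-1],[-24.6,32.7,0,0,0,0,-1],[-24.6,32.7,0,0,0,0,-1],[-24.6,32.7,0,0,0,0,-1]]]'
python3 -m jog '[[[0,0,0,0,0,0,-1],[0,0,0,0,0,0,-1]]]'
python3 -c "
from h import *
s=get_state();print(R.from_rotvec(s['ee_rot']).as_matrix().round(3),s['joints'],s['width'])
import cv2
a=grab_frame('scene')[180:330,220:420,::-1];cv2.imwrite('pics/s1.png',cv2.resize(a,None,fx=4,fy=4))"
```

```text
time_s: 2.1
position: [0.532, -0.052, 0.242]
ee_rot: [-2.524, -1.869, 0.001]
wrist_force: [0.5, -0.1, 0.0]
width: 0.0
time_s: 2.35
position: [0.5311, -0.0505, 0.242]
ee_rot: [-2.524, -1.869, 0.001]
wrist_force: [0.0, 1.0, -0.4]
width: 0.0
[[ 0.292  0.957 -0.001]
 [ 0.957 -0.292  0.   ]
 [ 0.    -0.001 -1.   ]] [-9.48682917e-02  2.83627365e-01  5.67538340e-02  1.34482502e+00
  2.02526649e-04  2.01134943e-01] 3.4819845407622785e-06
```

View pics/s1.png

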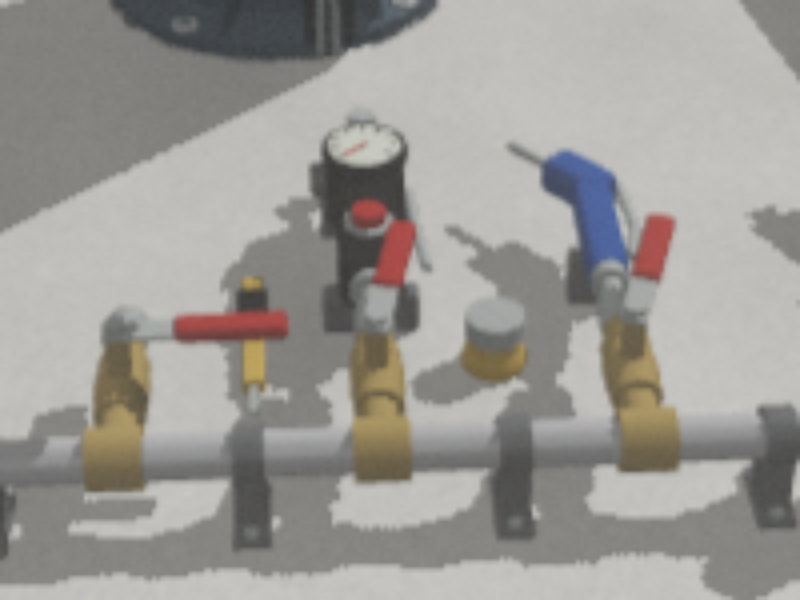

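The scene crop shows the fingertips hanging at the top (about 325,40) and clear of everything. The lever tip is at (403,230) and the button at (368,213). I'll cross-check against the scene camera and lower the finger beside the lever.

```bash
python3 -c "
from h import *
f=lambda u,v,z:print(ray('scene',220+u/4,180+v/4,z).round(4))
f(368,210,.08);f(366,145,.08);f(403,226,.1);f(288,322,.1)"
python3 -m jog '[[[0,0,20,0,0,0,-1],[0,0,30,0,0,0,-1],[0,0,30,0,0,0,-1],[0,0,30,0,0,0,-1],[0,0,23,0,0,0,-1],[0,0,20,0,0,0,-1],[0,0,0,0,0,0,-1],[0,0,0,0,0,0,-1]]]'
```

```text
[ 0.4785 -0.02    0.08  ]
[ 0.4031 -0.0057  0.08  ]
[ 0.5289 -0.0084  0.1   ]
[ 0.6078 -0.0933  0.1   ]
time_s: 3.4
position: [0.5317, -0.0503, 0.0903]
ee_rot: [2.523, 1.87, 0.001]
wrist_force: [0.3, 0.2, 0.3]
width: 0.0
```

```bash
python3 -m jog '[[[4,0,0,0,0,0,-1],[4,0,0,0,0,0,-1],[7.6,-1.8,0,0,0,0.1,-1],[7.6,-1.8,0,0,0,0.1,-1],[7.6,-1.8,0,0,0,0.1,-1],[7.6,-1.8,0,0,0,0.1,-1],[7.6,-1.8,0,0,0,0.1,-1],[7.6,-1.8,0,0,0,0.1,-1]]]'
python3 -c "
from h import *
s=get_state();m=R.from_rotvec(s['ee_rot']).as_matrix();p=m.T@(np.array([.612,-.043,.094])-s['position'])
print(m[:,0],'pivot in tool',p.round(4),s['wrist_force']@m)"
```

```text
time_s: 4.4
position: [0.548, 0.0008, 0.0896]
ee_rot: [2.965, 1.035, -0.001]
wrist_force: [-2.1, -4.9, 2.6]
width: -0.0002
[ 0.78294368  0.62209207 -0.00081211] pivot in tool [ 0.0229  0.0741 -0.0044] [-4.6327265   2.53359545 -2.60216859]
```

```bash
python3 -m jog '[[[7.6,-1.8,0,0,0,0.1,-1],[7.6,-1.8,0,0,0,0.1,-1],[7.6,-1.8,0,0,0,0.1,-1],[7.6,-1.8,0,0,0,0.1,-1],[7.6,-1.8,0,0,0,0.1,-1],[7.6,-1.8,0,0,0,0.1,-1],[7.6,-1.8,0,0,0,0.1,-1],[5,-1,0,0,0,0.07,-1],[0,0,0,0,0,0,-1]]]'
python3 -c "
from h import *
s=get_state();m=R.from_rotvec(s['ee_rot']).as_matrix();p=m.T@(np.array([.612,-.043,.094])-s['position'])
print(m[:,0],'pivot in tool',p.round(4),s['wrist_force']@m)"
```

```text
time_s: 5.52
position: [0.5971, 0.0325, 0.0893]
ee_rot: [3.138, -0.148, -0.0]
wrist_force: [-0.8, -0.4, 1.0]
width: 0.0001
[ 9.95536008e-01 -9.43821036e-02 -2.73377049e-04] pivot in tool [ 0.022   0.0738 -0.0047] [-0.79263702  0.51384635 -0.98741401]
```

```bash
for i in 1 2 ; do python3 -m jog '[[[2,-0.5,0,0,0,0.03,-1],[2,0,0,0,0,0.03,-1],[0,0,0,0,0,0,-1]]]'; done; python3 -c "
from h import *
s=get_state();m=R.from_rotvec(s['ee_rot']).as_matrix();print(m[:,0],s['wrist_force']@m)"
```

```text
time_s: 5.9
position: [0.6006, 0.033, 0.0893]
ee_rot: [-3.131, 0.243, 0.001]
wrist_force: [-4.9, 4.3, 1.2]
width: -0.0002
time_s: 6.28
position: [0.6015, 0.0337, 0.0891]
ee_rot: [-3.122, 0.335, 0.01]
wrist_force: [-28.7, 10.4, 18.7]
width: 0.0
[ 0.97716454 -0.21237537 -0.00679449] [-30.43607189  -4.11551468 -18.52873767]
```

```bash
python3 -m jog '[[[-5,0,0,0,0,0,-1],[-10,0,0,0,0,0,-1],[-15,0,0,0,0,0,-1],[0,0,-20,0,0,0,-1],[0,0,-30,0,0,0,-1],[0,0,-30,0,0,0,-1],[0,0,0,0,0,0,-1]]]'
python3 -c "
from h import *
s=get_state();m=R.from_rotvec(s['ee_rot']).as_matrix();print(m,m.T@(np.array([.475,-.0195,.13])-s['position']))
import cv2
a=grab_frame('scene')[180:330,220:420,::-1];cv2.imwrite('pics/s2.png',cv2.resize(a,None,fx=4,fy=4))"
```

```text
time_s: 7.15
position: [0.577, 0.0387, 0.1717]
ee_rot: [-3.123, 0.337, -0.007]
wrist_force: [-0.2, 0.9, -0.1]
width: 0.0
[[ 9.76971311e-01 -2.13324857e-01  4.42288728e-03]
 [-2.13327818e-01 -9.76980655e-01  2.03510625e-04]
 [ 4.27766144e-03 -1.14234894e-03 -9.99990198e-01]] [-0.08738629  0.07864852  0.04120465]
```

View pics/s2.png

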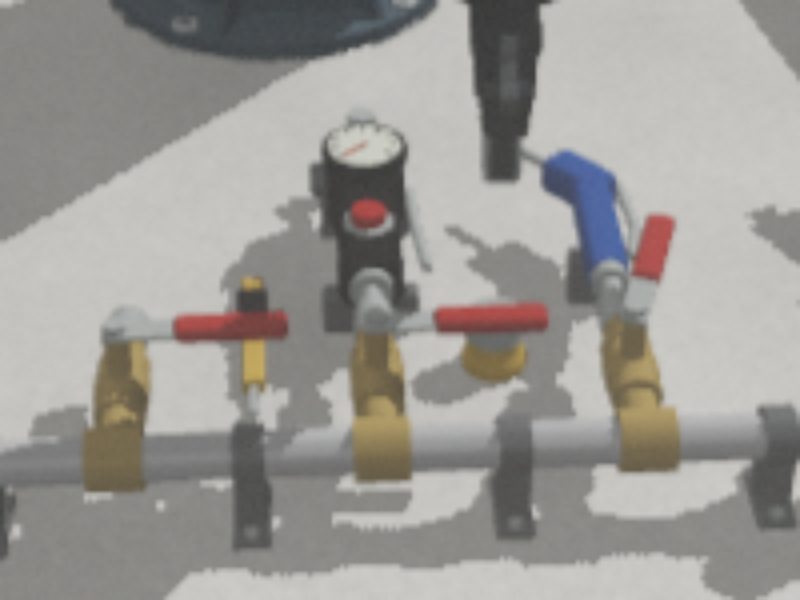

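The inflator lever now lies from (380,320) to (547,316), square across the outlet and parallel to the header. The other two levers and the tin look unmoved. Next is the button at (368,213).

```bash
python3 -m jog '[[[-17,16,0,0,0,0,-1],[-35,31,0,0,0,0,-1],[-35,31,0,0,0,0,-1],[0,0,20,0,0,0,-1],[0,0,25,0,0,0,-1],[0,0,20,0,0,0,-1],[0,0,0,0,0,0,-1],[0,0,0,0,0,0,-1]]]'
python3 -c "
from h import *
import cv2
s=get_state();print(s['position'],s['wrist_force'])
a=grab_frame('scene')[180:280,240:373,::-1];cv2.imwrite('pics/s3.png',cv2.resize(a,None,fx=5,fy=5))"
```

```text
time_s: 8.2
position: [0.4742, -0.019, 0.1046]
ee_rot: [3.123, -0.337, 0.0]
wrist_force: [-0.3, 0.2, 0.8]
width: -0.0003
[ 0.47418478 -0.01904041  0.10464695] [-0.25819371  0.18575135  0.84392285]
```

View pics/s3.png

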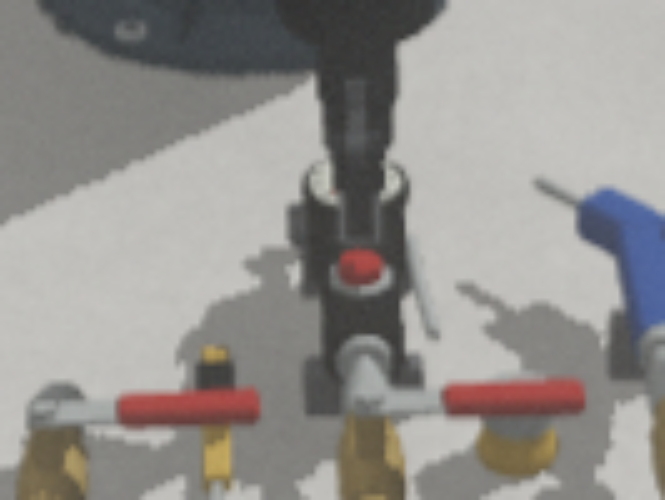

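The finger is centred over the button at (360,265) and about 14 mm above it. I'll press in steps and watch the force.

```bash
python3 -m jog '[[[2,0,8,0,0,0,-1],[0,0,5,0,0,0,-1],[0,0,3,0,0,0,-1],[0,0,0,0,0,0,-1],[0,0,0,0,0,0,-1]]]'; python3 -m jog '[[[0,0,2,0,0,0,-1],[0,0,0,0,0,0,-1],[0,0,0,0,0,0,-1]]]';python3 -m jog '[[[0,0,1.5,0,0,0,-1],[0,0,0,0,0,0,-1],[0,0,0,0,0,0,-1]]]'
```

```text
time_s: 8.88
position: [0.4762, -0.0195, 0.0885]
ee_rot: [3.123, -0.337, 0.0]
wrist_force: [-1.2, -0.3, 2.2]
width: -0.0001
time_s: 9.25
position: [0.4762, -0.0195, 0.0864]
ee_rot: [3.123, -0.337, 0.0]
wrist_force: [-1.3, -0.9, 3.3]
width: 0.0002
time_s: 9.62
position: [0.4762, -0.0195, 0.085]
ee_rot: [3.123, -0.337, 0.0]
wrist_force: [-2.1, 0.1, 8.3]
width: 0.0001
```

At 8.3 N the button is on its stop. I'll add a touch more, hold for over 2 s, then lift.

```bash
python3 -m jog '[[[0,0,0.5,0,0,0,-1],[0,0,0,0,0,0,-1],[0,0,0,0,0,0,-1],[0,0,0,0,0,0,-1],[0,0,0,0,0,0,-1],[0,0,0,0,0,0,-1],[0,0,0,0,0,0,-1],[0,0,0,0,0,0,-1],[0,0,0,0,0,0,-1],[0,0,0,0,0,0,-1],[0,0,0,0,0,0,-1],[0,0,0,0,0,0,-1],[0,0,0,0,0,0,-1],[0,0,0,0,0,0,-1],[0,0,0,0,0,0,-1],[0,0,0,0,0,0,-1],[0,0,0,0,0,0,-1],[0,0,0,0,0,0,-1]]]'
python3 -m jog '[[[0,0,-10,0,0,0,-1],[0,0,-25,0,0,0,-1],[0,0,-30,0,0,0,-1],[0,0,-30,0,0,0,-1],[0,0,-30,0,0,0,-1],[0,0,0,0,0,0,-1],[0,0,0,0,0,0,-1]]]'
python3 -c "
from h import *
import cv2
cv2.imwrite('pics/s4.png',grab_frame('scene')[:,:,::-1])"
```

```text
time_s: 11.88
position: [0.4762, -0.0195, 0.0848]
ee_rot: [3.123, -0.337, 0.001]
wrist_force: [-4.7, -0.6, 15.2]
width: 0.0004
time_s: 12.75
position: [0.4758, -0.0194, 0.2087]
ee_rot: [-3.123, 0.337, 0.001]
wrist_force: [-0.7, 0.3, 0.7]
width: -0.0001
```

View pics/s4.png

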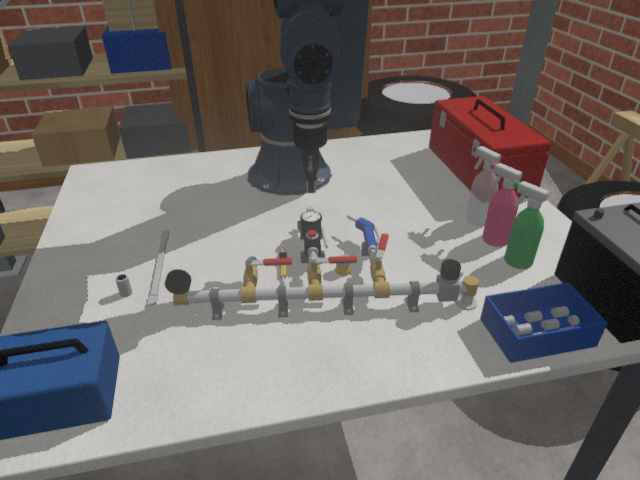

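The lever is shut at (343,259), the button is up at (312,234), everything else is where it was, and the arm is clear.

```bash
python3 -c "
from station import *
close_job()"
```

```text
the job is handed in; nothing more can be done
```

The inflator's tap is shut, its bleed button has been pressed and released, and the job was handed in at about 12.8 s; no verdict was reported.

- **Tap:** I pushed the middle tap's lever round with the closed fingertips until it met its stop, at about 30 N. The picture taken afterwards shows it square across the outlet. I did not measure the final angle.
- **Bleed button:** I pressed it with the tap already shut. The force rose to 8 N, then 15 N, above the 4.8 N full-travel force, so I took it to be fully down. I held it just over 2 s, then lifted clear. Travel was judged from force and fingertip height only.
- **Last checks:** The final picture shows the lever shut and the button up. The other two levers and all the loose things look unmoved, by eye. The wrist force was back near zero with the arm well clear.
- **Disagreement:** The two cameras differed by 3 to 5 mm on the button and gauge. On the lever tips they differed by about 9 to 11 mm, though I did not pick exactly the same spots in both pictures. It did not affect the job.

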